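# Serve a slate of domed cakes from the display shelf

### The job

Push the slate carrying the two domed chocolate cakes along the glass shelf until about a third of it hangs out past the shelf's front edge, then pick it up by that overhanging end. Carry it level to the wooden tray and set it down gently, lying flat in the empty half beside the cup, with both cakes still standing on it; leave the other two slates and the cup as they are.

Things in the scene. Friction and masses are not known exactly. Their poses are not given: they have to be found in the camera images.
- shelf: Fixed glass shelf 220 mm deep (x) by 270 wide (y), 8 mm thick, top 80 mm above its origin (on the counter, under its middle); standoffs 18 mm thick at x -70 and 85, y +-115 mm. Front edge at x = -110 mm, faces the robot; no rims. Three slates lie along x side by side in any order, 73 mm apart on centres (13 mm gaps), front ends 15 to 35 mm behind that edge, 25 mm or more of bare glass behind them.
- tray: Fixed wooden cafe tray on the counter: inside 240 mm (its x) by 340 mm (its y), floor 6 mm thick, rim 8 mm thick and standing to 16 mm above the counter. Origin at the middle of its underside. The cup stands in its +y half; the empty half is -y.
- slate_domes: The slate to be served: loose flat dark slate 160 mm long (its x) by 60 mm wide (its y), 5 mm thick, about 0.13 kg, carrying two loose domed chocolate cakes. Origin at the centre of its underside, z up, front end at -x (towards the shelf's front edge). Its front 50 mm or so is bare.
- slate_front (a point): Middle of the front end (short edge, 60 mm wide) of that slate, 2.5 mm above its underside, 80 mm from its centre.
- slate_back (a point): Middle of the back end of that slate, 2.5 mm above its underside, 80 mm from its centre.
- dome_a: Loose domed dark chocolate cake on a round gold card: 52 mm across at its foot, 40 mm high, about 45 g. Origin at the centre of its underside. It stands on the slate near the slate's middle.
- dome_b: The other such domed cake, standing behind the first, about 53 mm behind the slate's middle.
- slate_slices: Bystander: a like slate with three square layered slices, 46 mm high in all; cakes fast to it. Origin at the centre of the slate's underside, x along its length.
- slate_cones: Bystander: a like slate with three pointed chocolate swirls, 49 mm high in all; cakes fast to it. Origin at the centre of the slate's underside, x along its length.
- cup: Bystander: empty white coffee cup on a saucer 120 mm across, 62 mm high, standing in the tray's +y half. Origin at the centre of the saucer's underside.

How it is judged:
On the way, in this order (a step that is already met when the one before it is completed fails the run):
1. the domes' slate, still lying flat on the shelf, hangs at least 40 mm out past the shelf's front edge (x of slate_front in the frame of shelf below -0.15 m and z of slate_domes in the frame of shelf between 0.076 and 0.085 m and angle between slate_domes's own z axis and vertical below 0.06 rad), for 0.2 s.
2. it is lifted at least 20 mm clear of the shelf, held by its front end (height (world z) of slate_front above 0.1025 m and height (world z) of slate_back above 0.09 m and contact force between the fingers and slate_domes above 1 N and x of the grasp point in the frame of slate_domes below -0.01 m), for 0.2 s.
At the end, for the whole second after the job is handed in: The slate lies flat (0.03 rad) on the tray floor, inside the rim, in the half without the cup (ends at most 20 mm over the middle line), released, at rest, both domed cakes upright on it; the other slates and the cup within 20 mm of where they began (x of slate_front in the frame of tray between -0.122 and 0.122 m and x of slate_back in the frame of tray between -0.122 and 0.122 m and y of slate_front in the frame of tray between -0.172 and 0.02 m and y of slate_back in the frame of tray between -0.172 and 0.02 m and z of slate_domes in the frame of tray below 0.009 m and angle between slate_domes's own z axis and vertical below 0.03 rad and x of dome_a in the frame of slate_domes between -0.065 and 0.07 m and y of dome_a in the frame of slate_domes between -0.025 and 0.025 m and z of each of dome_a, dome_b in the frame of slate_domes below 0.009 m and angle between each of dome_a, dome_b's own z axis and vertical below 0.1 rad and x of dome_b in the frame of slate_domes between -0.065 and 0.075 m and y of dome_b in the frame of slate_domes between -0.025 and 0.025 m and distance of each of slate_slices, slate_cones, cup from where it was at the start of the episode below 0.02 m and linear speed of each of slate_domes, dome_a, dome_b below 0.02 m/s); the robot touches nothing.
It fails at once if a domed cake tips over or falls off the slate (angle between any of dome_a, dome_b's own z axis and vertical above 0.6 rad or z of any of dome_a, dome_b in the frame of slate_domes below -0.005 m).
It fails at once if the slate is tipped more than 0.35 rad (20 degrees) out of level (angle between slate_domes's own z axis and vertical above 0.35 rad).
It fails at once if the slate is dropped into the tray (faster than 0.5 m/s when less than 40 mm above the counter, as after a fall of about 13 mm) (height (world z) of slate_domes below 0.04 m and linear speed of slate_domes above 0.5 m/s).
It fails at once if another slate or the cup is pushed more than 20 mm (distance of any of slate_slices, slate_cones, cup from where it was at the start of the episode above 0.02 m).
It also fails if it takes over 67 s, if anything falls off the work surface, if the arm or the gripper's body presses on something with over 40 N, if the wrist force passes 120 N, or if a joint passes its speed limit or range.

### The arm

A 7-joint arm with a two-finger parallel gripper is mounted at the origin on the work surface. World frame = base frame: x ahead of the robot, y to its left, z up, the work surface at z = 0. Lengths are in m, angles in rad, forces in N, time in s.
With the tool pointing down it reaches from about 0.425 to 0.925 m from the base axis. Payload 6.8 kg.
Tool frame: the origin (TCP) lies on the centre line of the jaws, within the pads' length; the fingertips stand 25 mm ahead of it and the grasp point (between the pads) lies 6 mm ahead of it; z points along the fingers, y is the line along which they close (so a half turn about z gives the same grasp; the last joint's range is limited). The gripper opens to 85 mm and grips with 20 to 120 N. Pads are 22 mm wide; open, the fingers measure 114 mm over their backs; the gripper's body (76 mm by 85 mm) begins 54 mm behind the grasp point. The pads swing forward as they close: fully open they stand 13 mm farther back than shut.
Start: joints at [-1.279, 0.477, 0.022, 1.555, -0.011, 1.109, -0.083], TCP at [0.263, 0.622, 0.219] pointing down, gripper open.
Joint ranges: [-2.96, 2.96], [-0.34, 2.1], [-1.41, 1.46], [0.24, 2.44], [-1.37, 4.51], [0.17, 1.92], [-2.96, 2.96]. Speed limits (rad/s): [2.39, 2.39, 3.14, 3.14, 3.14, 3.14, 3.14].

### API

Orientations are given as a rotation vector (axis times angle).
In Python, from bench import telemetry, grab_frame, job gives the robot as it stands.
- The arm moves only by the tool apply_moves, never from a script. Its argument "rows" is a list of rows, each a list of 2 entries, a list of its own where there are three numbers: the shift along the tool's x, y, z each as a share of 250 mm, from -1 to 1, then the turn, a rotation vector about the tool's x, y, z each as a share of pi rad, from -1 to 1. A call has 1 to 10 rows; each row is the pose to reach, as a shift and turn from the pose commanded when the call began, along the tool's axes at that moment, turning the shorter way round; what a row does not reach only later rows make up. A row lasts 1/8 s, in which the tool goes at most 62.5 mm and 10.7 degrees, less where a joint would pass 70% of its speed; a pose out of reach is approached as far as the arm can. A call with a number of a shift or a turn outside -1 to 1 is refused whole. A call with a gripper value outside its range is refused whole. "jaw" is the gripper's target within -1 to 1 (fully open at 1, half-way at 0, shut at -1), set as the call begins (left out, the last holds). The fingers move at their own pace and stop on an object; "newtons" is the grip in N (left out, the last holds). Time passes only in rows, so rows that repeat a pose let the fingers close. It gives the time, the measured TCP pose, the force, the opening and the grip force at its end, in the units of the state.
- telemetry.get_obs(): the state, without advancing time (a new reading comes with each control period).
- grab_frame(name): name is "side" or "top" or "wrist"; returns a dict with "frame" (400x640x3 uint8, red, green, blue), "vertical_fov" (degrees; the focal length in pixels is half the picture's height over the tangent of half this angle, whatever the lens; pixels are square), "cx", "cy" (the principal point, pixels), "k1" (the pictures are not rectified: a ray, as slopes to the right and down, at radius r is drawn at 1 + k1 r^2 times it, then the intrinsics apply), "origin" and "attitude" of the camera in the world. Camera axes: x right, y up, looking along -z (the intrinsics and any distortion apply to the point x, -y, -z); pixel columns grow to the right and rows downward; lengths in m; the calibration is good to about 2 mm. A picture is of the moment at which its call begins. There is no depth.
- job.hand_in(): hands the job in; it is judged then, once.
The state is a dict: "clock": time; "joints": joint angles; "qvel": joint speeds; "tau": joint torques, N m; "tcp_pos": TCP position; "orientation": TCP orientation; "contact_force": force on the tool from outside, world axes, zero at the start; "moment": the same for the moment, N m; "grip_width": finger opening in m; "gripper_force": force on a finger pad.
Only numpy, scipy, OpenCV 4.12 (cv2) and the standard library are available. Lean on these libraries where they do the work, as an engineer would, in place of code of your own. Each camera call takes 0.05 s, during which the arm holds its last target. There are 200 camera calls.

## Working session

There is one attempt and no reset: what is moved stays moved. The work goes in short steps, Python scripts to look and compute and a tool call to move; the robot and the scene stay as the last step left them, time stands still between calls to the robot, and variables do not carry over. Pictures are saved under pics/ and viewed, at most 10 in all, crops included, and the job is handed in when it is done.

Besides the shell and the picture viewer there is one more tool, called after "Call:" by a JSON object that holds its "name" and its "arguments", one argument or row to a line. apply_moves: Moves the arm, as the interface text tells. Its arguments: {"type":"object","properties":{"rows":{"type":"array"},"jaw":{"type":"number"},"newtons":{"type":"number"}},"required":["rows"]}

```bash
mkdir -p pics; ls
cat > h.py <<'E'
import numpy as np, cv2
from scipy.spatial.transform import Rotation as R
from bench import telemetry, grab_frame, job
def att(f):
    a=np.array(f["attitude"],float)
    return a if a.shape==(3,3) else R.from_rotvec(a).as_matrix()
def K(f):
    fl=200/np.tan(np.radians(f["vertical_fov"])/2)
    return np.array([[fl,0,f["cx"]],[0,fl,f["cy"]],[0,0,1.]])
def ray(f,uv):
    p=cv2.undistortPoints(np.array(uv,float).reshape(-1,1,2),K(f),np.array([f["k1"],0,0,0.])).reshape(-1,2)
    d=np.c_[p[:,0],-p[:,1],-np.ones(len(p))]@att(f).T
    return np.array(f["origin"]),d
def onz(f,uv,z):
    o,d=ray(f,uv); return o+d*((z-o[2])/d[:,2])[:,None]
def proj(f,P):
    c=(np.array(P,float).reshape(-1,3)-f["origin"])@att(f); c=c*[1,-1,-1]
    return cv2.projectPoints(c.reshape(-1,1,3),np.zeros(3),np.zeros(3),K(f),np.array([f["k1"],0,0,0.]))[0].reshape(-1,2)
E
python3 - <<'E'
from h import *
import pickle
print(telemetry.get_obs())
for n in ("top","side","wrist"):
    f=grab_frame(n); pickle.dump(f,open(n+".pkl","wb"))
    print({k:v for k,v in f.items() if k!="frame"})
    cv2.imwrite(f"pics/{n}0.png",f["frame"][...,::-1])
E
```

```text
pics
{'clock': 0.0, 'joints': array([-1.27910392,  0.47779401,  0.02231335,  1.55642217, -0.01147861,
        1.10928003, -0.08309015]), 'qvel': array([-0.00138924,  0.00253949,  0.00011073, -0.00084123,  0.00059177,
       -0.00062079,  0.00171498]), 'tau': array([-4.05402288e-04, -5.96438420e+01,  1.60739075e+00, -2.81201684e+01,
        1.23629623e-02,  9.10379458e-03, -1.72071748e-05]), 'tcp_pos': array([0.26250199, 0.62122377, 0.21834166]), 'orientation': array([-6.23675762e-01, -3.07884213e+00,  2.76827610e-03]), 'contact_force': array([-0.92423567,  0.53972733, -0.07315783]), 'moment': array([-0.02006511,  0.06875831,  0.02511575]), 'gripper_force': 0.0, 'grip_width': 0.08543484441511132}
{'vertical_fov': 42.91417396454054, 'cx': 315.8674345049238, 'cy': 197.37942485397278, 'k1': -0.13950130104214611, 'origin': array([ 0.46047477, -0.01317026,  1.20774744]), 'attitude': array([ 0.09004377, -0.0596631 , -1.58968565])}
{'vertical_fov': 53.6204162581631, 'cx': 322.90158880335804, 'cy': 192.2033295498752, 'k1': -0.03620800223109686, 'origin': array([0.41767598, 0.61388646, 0.67058902]), 'attitude': array([ 0.14931138, -1.13422141, -2.65971114])}
{'vertical_fov': 61.55192296482355, 'cx': 319.44885601507434, 'cy': 198.49764165154423, 'k1': -0.06423113092279151, 'origin': array([0.1876178 , 0.65425579, 0.37314216]), 'attitude': array([-0.28881294, -0.18999116,  1.16011525])}
```

View pics/top0.png

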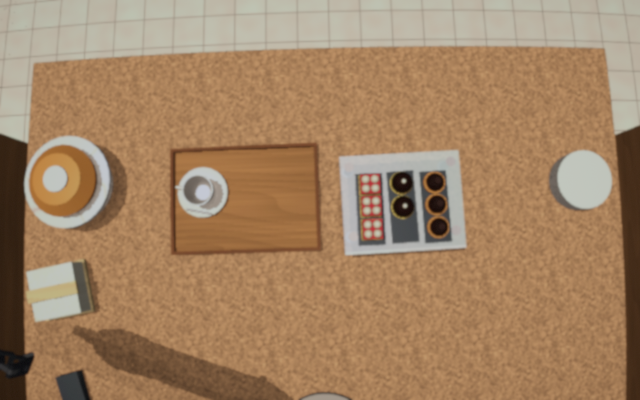

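View pics/side0.png

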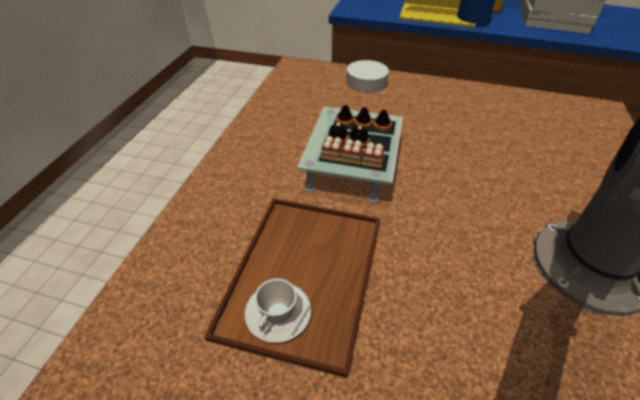

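The top view shows the tray at columns 172–320 and the shelf at 340–465. The dome slate is the middle one, spanning about (388–418, 171–243). Its domes are at (402,182) and (403,207), and the robot is towards the bottom. The side view agrees. Next I'll measure these.

Run:
```python
from h import *
import pickle
f=pickle.load(open("top.pkl","rb")); im=f["frame"]; 
hsv=cv2.cvtColor(im,cv2.COLOR_RGB2HSV)
def rect(mask,roi,z,name):
    m=np.zeros_like(mask); x0,y0,x1,y1=roi; m[y0:y1,x0:x1]=mask[y0:y1,x0:x1]
    m=cv2.morphologyEx(m,cv2.MORPH_OPEN,np.ones((3,3)))
    c=max(cv2.findContours(m,0,1)[0],key=cv2.contourArea)
    P=onz(f,c.reshape(-1,2),z)
    (cc,s,a)=cv2.minAreaRect((P[:,:2]*1000).astype(np.float32))
    print(name,np.round(cc,1),np.round(s,1),round(a,1),cv2.boundingRect(c))
S=hsv[...,1];V=hsv[...,2]
b=lambda q:(q*255).astype(np.uint8)
shelf=b((S<60)&(V>120)); rect(cv2.morphologyEx(shelf,cv2.MORPH_CLOSE,np.ones((5,5))),(330,140,480,265),.08,"shelf")
dark=b((V<95)); rect(dark,(384,160,421,250),.085,"slate")
brown=b((hsv[...,0]<20)&(V<110)); rect(brown,(160,135,330,262),.016,"tray")
print(onz(f,[[402,182],[403,207],[203,191]],.09)*1000)
for p in [(403,235),(350,200),(250,200),(320,200),(130,130)]: print(p,im[p[1],p[0]],hsv[p[1],p[0]])
```

```text
shelf [ 554.3 -184.6] [223.  272.3] 2.1 (339, 150, 128, 106)
slate [ 544.  -184.1] [153.6  54.8] 2.8 (392, 172, 26, 70)
tray [597.9 312.3] [48.6 19.2] 3.9 (185, 180, 9, 21)
[[ 597.42662246 -184.06016185   90.        ]
 [ 541.88542378 -184.29819236   90.        ]
 [ 586.93786396  259.3937768    90.        ]]
(403, 235) [73 75 77] [105  13  77]
(350, 200) [182 182 184] [120   3 184]
(250, 200) [167 116  69] [ 14 150 167]
(320, 200) [131  94  65] [ 13 128 131]
(130, 130) [182 139  98] [ 15 118 182]
```

View pics/wrist0.png

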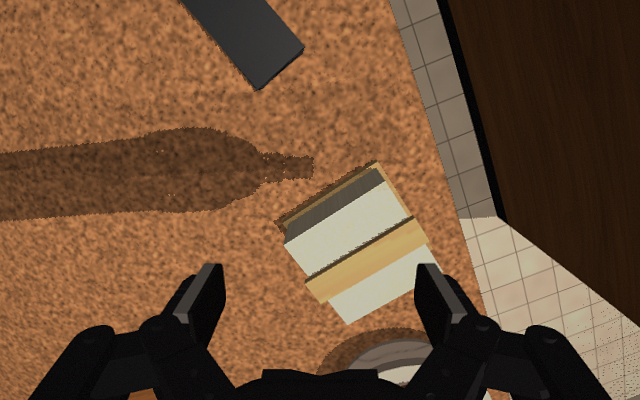

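```bash
cat >> h.py <<'E'
def Rt(deg):
    t=np.radians(deg); y=np.array([-np.sin(t),np.cos(t),0]); z=np.array([0,0,-1.]); return np.c_[np.cross(y,z),y,z]
def plan(pos,deg,o=None):
    o=o or telemetry.get_obs(); Q=R.from_rotvec(o["orientation"]).as_matrix()
    s=Q.T@(np.array(pos)-o["tcp_pos"])/.25; t=R.from_matrix(Q.T@Rt(deg)).as_rotvec()/np.pi
    print("shift",np.round(s,3),"turn",np.round(t,3)); return s,t
E
python3 - <<'E'
from h import *
import pickle
f=pickle.load(open("top.pkl","rb"))
print(np.round(onz(f,[[172,149],[317,145],[320,250],[173,253]],.016)*1000))
plan([.645,-.184,.22],2.3)
E
```

```text
[[699. 355.  16.]
 [699.   4.  16.]
 [451.   1.  16.]
 [449. 350.  16.]]
shift [-2.663e+00 -2.372e+00 -2.000e-03] turn [-0.   -0.   -0.14]
```

Call:
{"name": "apply_moves", "arguments": {
  "rows": [
    [[-0.888, -0.79, 0], [0, 0, -0.14]],
    [[-0.888, -0.79, 0], [0, 0, -0.14]],
    [[-0.888, -0.79, 0], [0, 0, -0.14]],
    [[-0.888, -0.79, 0], [0, 0, -0.14]],
    [[-0.888, -0.79, 0], [0, 0, -0.14]],
    [[-0.888, -0.79, 0], [0, 0, -0.14]],
    [[-0.888, -0.79, 0], [0, 0, -0.14]]
  ],
  "jaw": -0.45
}}

```text
clock: 1.02
tcp_pos: [0.39, 0.354, 0.2193]
orientation: [0.063, -3.141, -0.001]
contact_force: [-0.5, 0.5, -0.7]
grip_width: 0.0234
gripper_force: 0.0
```

Run:
```python
from h import *
plan([.645,-.184,.22],2.3)
```

```text
shift [-0.933 -2.191 -0.004] turn [ 0. -0.  0.]
```

Call:
{"name": "apply_moves", "arguments": {
  "rows": [
    [[-0.4, -1, 0], [0, 0, 0]],
    [[-0.4, -1, 0], [0, 0, 0]],
    [[-0.4, -1, 0], [0, 0, 0]],
    [[-0.4, -1, 0], [0, 0, 0]],
    [[-0.4, -1, 0], [0, 0, 0]],
    [[-0.4, -1, 0], [0, 0, 0]]
  ]
}}

```text
clock: 1.78
tcp_pos: [0.5007, 0.1078, 0.2191]
orientation: [0.061, -3.141, 0.0]
contact_force: [-0.8, 0.8, -0.4]
grip_width: 0.0239
gripper_force: 0.0
```

Call:
{"name": "apply_moves", "arguments": {
  "rows": [
    [[-0.4, -1, 0], [0, 0, 0]],
    [[-0.4, -1, 0], [0, 0, 0]],
    [[-0.4, -1, 0], [0, 0, 0]],
    [[-0.4, -1, 0], [0, 0, 0]],
    [[-0.4, -1, 0], [0, 0, 0]],
    [[-0.4, -1, 0], [0, 0, 0]]
  ]
}}

```text
clock: 2.52
tcp_pos: [0.6107, -0.1365, 0.2187]
orientation: [0.064, -3.14, -0.001]
contact_force: [0.2, -0.1, -0.0]
grip_width: 0.0233
gripper_force: 0.0
```

Run:
```python
from h import *
import pickle
f=grab_frame("wrist"); cv2.imwrite("pics/w1.png",f["frame"][...,::-1]); pickle.dump(f,open("w1.pkl","wb"))
o=telemetry.get_obs(); print(o["tcp_pos"],o["grip_width"],o["joints"],f["origin"])
plan([.645,-.184,.22],2.3)
```

```text
[ 0.6103705  -0.13495248  0.21869229] 0.02321517592530407 [-0.10981351  0.40521632  0.30520887  1.69723847 -0.13782178  1.06135351
  1.85347122] [ 0.52936368 -0.1392957   0.37345303]
shift [-0.13  -0.202 -0.006] turn [ 0.001 -0.     0.001]
```

View pics/w1.png

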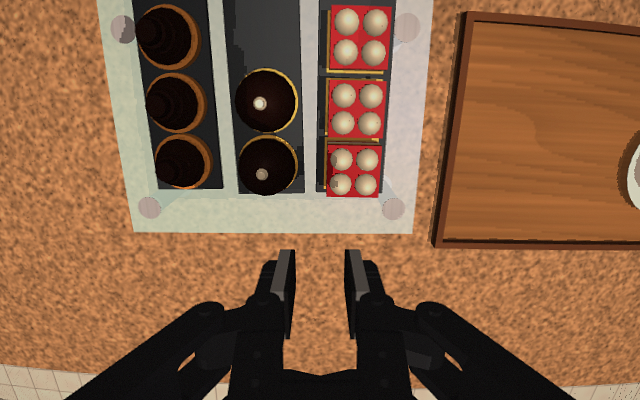

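The wrist view shows the dome slate's back end at row 193, columns 240–304, and the shelf's back edge at row 232. There is bare glass between them.

Run:
```python
from h import *
import pickle
f=pickle.load(open("w1.pkl","rb"))
print(np.round(onz(f,[[240,194],[304,193],[228,40],[308,40]],.085)*1000,1))
print("shelf back",np.round(onz(f,[[134,233],[412,233]],.08)*1000,1))
print("shelf sides",np.round(onz(f,[[105,60],[431,60]],.08)*1000,1))
for p in (240,270): print(p,[int(v) for v in f["frame"][185:240,p].mean(1)])
```

```text
[[ 625.3 -207.1   85. ]
 [ 622.  -149.2   85. ]
 [ 496.7 -213.2   85. ]
 [ 494.6 -149.5   85. ]]
shelf back [[ 671.2 -314.4   80. ]
 [ 659.7  -44.7   80. ]]
shelf sides [[ 513.1 -319.7   80. ]
 [ 504.4  -48.1   80. ]]
240 [30, 31, 30, 31, 31, 26, 26, 49, 35, 186, 178, 176, 175, 174, 188, 188, 187, 187, 187, 191, 191, 188, 184, 184, 185, 187, 186, 184, 183, 183, 185, 187, 188, 188, 187, 186, 184, 185, 185, 184, 185, 186, 187, 186, 185, 184, 187, 184, 137, 135, 146, 150, 141, 128, 125]
270 [7, 8, 6, 8, 5, 7, 8, 7, 2, 1, 144, 186, 179, 177, 188, 189, 188, 191, 187, 183, 188, 187, 188, 190, 192, 193, 193, 193, 192, 189, 190, 191, 190, 189, 186, 186, 188, 189, 187, 185, 184, 186, 189, 190, 191, 189, 190, 188, 132, 119, 128, 129, 125, 124, 118]
```

Call:
{"name": "apply_moves", "arguments": {
  "rows": [
    [[-0.16, -0.17, 0], [0, 0, 0]],
    [[-0.16, -0.17, 0], [0, 0, 0]],
    [[-0.16, -0.17, 0.2], [0, 0, 0]],
    [[-0.16, -0.17, 0.395], [0, 0, 0]],
    [[-0.16, -0.17, 0.395], [0, 0, 0]],
    [[-0.16, -0.17, 0.395], [0, 0, 0]]
  ]
}}

```text
clock: 3.32
tcp_pos: [0.653, -0.1773, 0.1226]
orientation: [-0.066, 3.139, 0.001]
contact_force: [0.7, -0.4, 1.1]
grip_width: 0.0232
gripper_force: 0.0
```

Run:
```python
from h import *
import pickle
f=grab_frame("wrist"); cv2.imwrite("pics/w2.png",f["frame"][...,::-1]); pickle.dump(f,open("w2.pkl","wb"))
plan([.649,-.179,.12],2.4)
```

```text
shift [ 0.018 -0.003  0.013] turn [-0.     0.001 -0.   ]
```

View pics/w2.png

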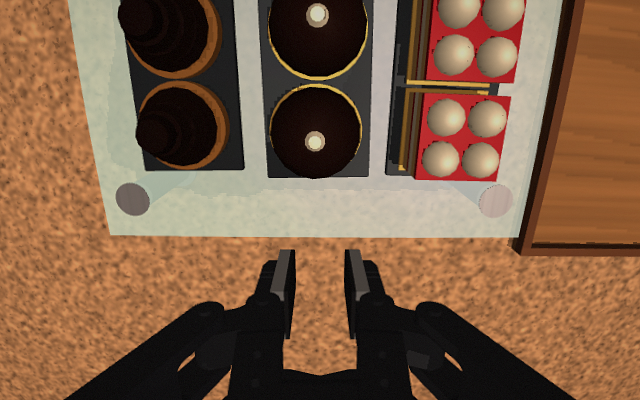

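The fingers (centre column 320) line up with the slate's back end (268–370, row 178). The fingertips are at row 250. I'll check their position by ray casting.

Run:
```python
from h import *
import pickle
f=pickle.load(open("w2.pkl","rb")); print(f["origin"])
for z in (.09,.1,.11): print(z,np.round(onz(f,[[280,250],[293,250],[345,250],[358,250]],z)*1000,1))
print(np.round(onz(f,[[268,178],[369,176]],.085)*1000,1), np.round(onz(f,[[112,236],[518,236]],.08)*1000,1))
```

```text
[ 0.57124459 -0.18017602  0.2770988 ]
0.09 [[ 669.9 -200.5   90. ]
 [ 669.5 -192.4   90. ]
 [ 668.2 -160.1   90. ]
 [ 667.8 -152.    90. ]]
0.1 [[ 664.6 -199.5  100. ]
 [ 664.3 -191.8  100. ]
 [ 663.  -161.2  100. ]
 [ 662.7 -153.5  100. ]]
0.11 [[ 659.3 -198.4  110. ]
 [ 659.  -191.1  110. ]
 [ 657.8 -162.3  110. ]
 [ 657.5 -155.   110. ]]
[[ 625.1 -208.4   85. ]
 [ 621.4 -148.6   85. ]] [[ 670.4 -313.6   80. ]
 [ 659.1  -44.9   80. ]]
```

Call:
{"name": "apply_moves", "arguments": {
  "rows": [
    [[0.02, 0, 0.02], [0, 0, 0]],
    [[0.02, 0, 0.048], [0, 0, 0]],
    [[0.02, 0, 0.048], [0, 0, 0]],
    [[0.02, 0, 0.048], [0, 0, 0]]
  ]
}}

```text
clock: 3.88
tcp_pos: [0.6469, -0.1793, 0.1086]
orientation: [-0.063, 3.141, 0.0]
contact_force: [-0.1, -0.7, -0.7]
grip_width: 0.0234
gripper_force: 0.0
```

Call:
{"name": "apply_moves", "arguments": {
  "rows": [
    [[0, 0, 0.008], [0, 0, 0]],
    [[0, 0, 0.008], [0, 0, 0]],
    [[0, 0, 0.008], [0, 0, 0]]
  ]
}}

```text
clock: 4.25
tcp_pos: [0.6469, -0.1792, 0.1065]
orientation: [0.063, -3.141, -0.0]
contact_force: [0.3, -0.4, -0.1]
grip_width: 0.0236
gripper_force: 0.0
```

Call:
{"name": "apply_moves", "arguments": {
  "rows": [
    [[0, 0, 0.008], [0, 0, 0]],
    [[0, 0, 0.008], [0, 0, 0]],
    [[0, 0, 0.008], [0, 0, 0]]
  ]
}}

```text
clock: 4.62
tcp_pos: [0.6469, -0.1792, 0.1045]
orientation: [0.063, -3.141, -0.0]
contact_force: [0.6, 0.1, 1.3]
grip_width: 0.0238
gripper_force: 0.0
```

Call:
{"name": "apply_moves", "arguments": {
  "rows": [
    [[0, 0, 0.006], [0, 0, 0]],
    [[0, 0, 0.006], [0, 0, 0]],
    [[0, 0, 0.006], [0, 0, 0]]
  ]
}}

```text
clock: 5.0
tcp_pos: [0.6468, -0.1792, 0.103]
orientation: [0.063, -3.141, -0.0]
contact_force: [-0.7, 0.5, -0.3]
grip_width: 0.0239
gripper_force: 0.0
```

Call:
{"name": "apply_moves", "arguments": {
  "rows": [
    [[0, 0, 0.004], [0, 0, 0]],
    [[0, 0, 0.004], [0, 0, 0]],
    [[0, 0, 0.004], [0, 0, 0]]
  ]
}}

```text
clock: 5.38
tcp_pos: [0.6469, -0.1792, 0.102]
orientation: [-0.063, 3.141, 0.0]
contact_force: [0.6, -0.4, 0.6]
grip_width: 0.0236
gripper_force: 0.0
```

Call:
{"name": "apply_moves", "arguments": {
  "rows": [
    [[0, 0, 0.004], [0, 0, 0]],
    [[0, 0, 0.004], [0, 0, 0]],
    [[0, 0, 0.004], [0, 0, 0]]
  ]
}}

```text
clock: 5.75
tcp_pos: [0.6468, -0.1792, 0.101]
orientation: [0.063, -3.141, -0.0]
contact_force: [0.2, -0.5, 0.3]
grip_width: 0.0235
gripper_force: 0.0
```

Call:
{"name": "apply_moves", "arguments": {
  "rows": [
    [[0, 0, 0.006], [0, 0, 0]],
    [[0, 0, 0.006], [0, 0, 0]],
    [[0, 0, 0.006], [0, 0, 0]]
  ]
}}

```text
clock: 6.12
tcp_pos: [0.6468, -0.1792, 0.0995]
orientation: [0.063, -3.141, -0.0]
contact_force: [0.3, -0.3, 0.4]
grip_width: 0.0231
gripper_force: 0.0
```

Call:
{"name": "apply_moves", "arguments": {
  "rows": [
    [[0, 0, 0.006], [0, 0, 0]],
    [[0, 0, 0.006], [0, 0, 0]],
    [[0, 0, 0.006], [0, 0, 0]]
  ]
}}

```text
clock: 6.5
tcp_pos: [0.6468, -0.1792, 0.098]
orientation: [0.063, -3.141, -0.0]
contact_force: [0.3, 0.2, 0.5]
grip_width: 0.0234
gripper_force: 0.0
```

Call:
{"name": "apply_moves", "arguments": {
  "rows": [
    [[0, 0, 0.006], [0, 0, 0]],
    [[0, 0, 0.006], [0, 0, 0]],
    [[0, 0, 0.006], [0, 0, 0]]
  ]
}}

```text
clock: 6.88
tcp_pos: [0.6469, -0.1792, 0.0965]
orientation: [0.063, -3.141, -0.0]
contact_force: [0.3, 0.0, 0.1]
grip_width: 0.0235
gripper_force: 0.0
```

Call:
{"name": "apply_moves", "arguments": {
  "rows": [
    [[0, 0, 0.006], [0, 0, 0]],
    [[0, 0, 0.006], [0, 0, 0]],
    [[0, 0, 0.006], [0, 0, 0]]
  ]
}}

```text
clock: 7.25
tcp_pos: [0.6469, -0.1792, 0.095]
orientation: [-0.063, 3.141, -0.0]
contact_force: [-0.1, -1.1, 0.6]
grip_width: 0.0238
gripper_force: 0.0
```

Run:
```python
from h import *
import pickle
f=grab_frame("wrist"); cv2.imwrite("pics/w3.png",cv2.resize(f["frame"][150:350,170:470,::-1],None,fx=2.5,fy=2.5)); pickle.dump(f,open("w3.pkl","wb"))
```

```text
(no output)
```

View pics/w3.png

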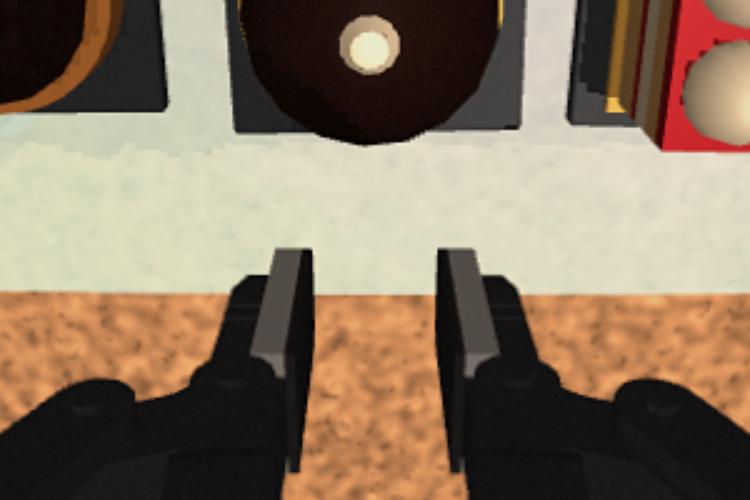

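The pads' grey front faces run from tip (row 250) to row 292 in full-frame pixels. The tip is seen over glass, so I'll compute the tip height from the known front-face x.

Run:
```python
from h import *
import pickle
f=pickle.load(open("w3.pkl","rb"))
uv=[[170+276/2.5,250],[170+313/2.5,250],[170+437/2.5,250],[170+252/2.5,292.]]
o,d=ray(f,uv)
for x in (.634,.636,.640): print(x,np.round((o+d*((x-o[0])/d[:,0])[:,None])*1000,1))
for z in (.08,.085,.09): print(np.round(onz(f,uv,z)*1000,1)[:3].tolist())
```

```text
0.634 [[ 634.  -196.1  118.9]
 [ 634.  -189.6  118.4]
 [ 634.  -167.8  116.7]
 [ 634.  -196.   150.3]]
0.636 [[ 636.  -196.5  115.1]
 [ 636.  -189.9  114.5]
 [ 636.  -167.4  112.8]
 [ 636.  -196.4  147.4]]
0.64 [[ 640.  -197.3  107.4]
 [ 640.  -190.3  106.9]
 [ 640.  -166.6  105.1]
 [ 640.  -197.2  141.6]]
[[654.4, -200.3, 80.0], [654.0, -191.9, 80.0], [652.9, -164.0, 80.0]]
[[651.8, -199.7, 85.0], [651.4, -191.6, 85.0], [650.3, -164.5, 85.0]]
[[649.1, -199.2, 90.0], [648.8, -191.3, 90.0], [647.8, -165.0, 90.0]]
```

Run:
```python
from h import *
import pickle
f=grab_frame("side"); pickle.dump(f,open("s3.pkl","wb"))
print(proj(f,[[.647,-.179,.095],[.647,-.179,.08],[.664,-.179,.08],[.624,-.179,.085]]))
cv2.imwrite("pics/s3.png",cv2.resize(f["frame"][40:200,270:470,::-1],None,fx=3.7,fy=3.7,interpolation=cv2.INTER_CUBIC))
```

```text
[[317.59750787 130.04674481]
 [317.63871597 134.94216184]
 [311.22013133 133.89888177]
 [326.40557627 134.74321909]]
```

View pics/s3.png

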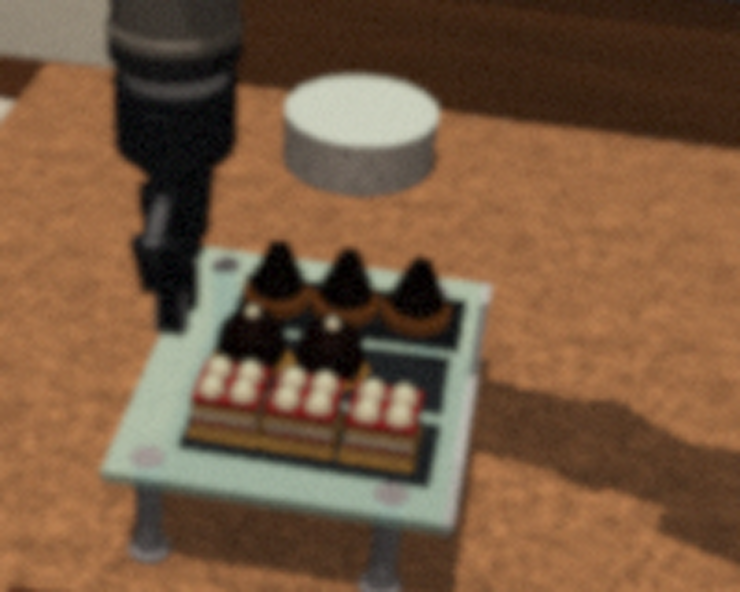

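Both views put the fingertips 25–30 mm above the glass, near (316,129) in the side view. I'll keep descending and watch the force.

Call:
{"name": "apply_moves", "arguments": {
  "rows": [
    [[0, 0, 0.02], [0, 0, 0]],
    [[0, 0, 0.04], [0, 0, 0]],
    [[0, 0, 0.04], [0, 0, 0]]
  ]
}}

```text
clock: 7.72
tcp_pos: [0.6463, -0.179, 0.0842]
orientation: [0.063, -3.14, -0.001]
contact_force: [-0.0, -0.5, -0.1]
grip_width: 0.0237
gripper_force: 0.0
```

Run:
```python
from h import *
import pickle
f=grab_frame("side"); pickle.dump(f,open("s4.pkl","wb"))
print(telemetry.get_obs()["tcp_pos"],telemetry.get_obs()["contact_force"])
w=grab_frame("wrist")
a=cv2.resize(f["frame"][70:150,280:380,::-1],(500,400),interpolation=cv2.INTER_CUBIC)
b=w["frame"][150:350,195:445,::-1]
cv2.imwrite("pics/s4.png",np.hstack([a,cv2.resize(b,(300,240))if 0 else cv2.copyMakeBorder(b,0,200,0,0,0)]))
```

```text
[ 0.64659665 -0.17912064  0.0845968 ] [-0.52496941  0.5384648  -0.65718966]
```

View pics/s4.png

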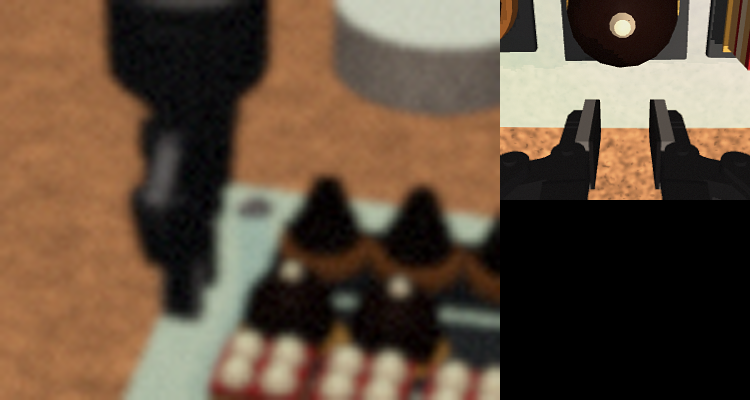

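The side crop shows the near fingertip at about full-frame (316,133), still above the glass.

Run:
```python
from h import *
import pickle
f=pickle.load(open("s4.pkl","rb"))
for z in (.08,.09,.1,.11): print(z,proj(f,[[.647,-.163,z],[.647,-.155,z]]).round(1).tolist())
```

```text
0.08 [[315.9, 138.5], [315.0, 140.4]]
0.09 [[315.9, 135.3], [315.0, 137.1]]
0.1 [[315.8, 132.0], [314.9, 133.8]]
0.11 [[315.8, 128.6], [314.9, 130.4]]
```

Call:
{"name": "apply_moves", "arguments": {
  "rows": [
    [[0, 0, 0.02], [0, 0, 0]],
    [[0, 0, 0.02], [0, 0, 0]],
    [[0, 0, 0.02], [0, 0, 0]]
  ]
}}

```text
clock: 8.2
tcp_pos: [0.6468, -0.1792, 0.08]
orientation: [0.063, -3.141, -0.0]
contact_force: [-0.5, -0.8, -1.0]
grip_width: 0.0232
gripper_force: 0.0
```

Call:
{"name": "apply_moves", "arguments": {
  "rows": [
    [[0, 0, 0.012], [0, 0, 0]],
    [[0, 0, 0.012], [0, 0, 0]]
  ]
}}

```text
clock: 8.45
tcp_pos: [0.6466, -0.1791, 0.0767]
orientation: [0.063, -3.14, -0.0]
contact_force: [-1.1, 0.0, 0.1]
grip_width: 0.0231
gripper_force: 0.0
```

Call:
{"name": "apply_moves", "arguments": {
  "rows": [
    [[0, 0, 0.012], [0, 0, 0]],
    [[0, 0, 0.012], [0, 0, 0]]
  ]
}}

```text
clock: 8.7
tcp_pos: [0.6466, -0.1791, 0.0737]
orientation: [0.063, -3.14, -0.0]
contact_force: [-0.6, 0.5, 0.2]
grip_width: 0.0235
gripper_force: 0.0
```

Call:
{"name": "apply_moves", "arguments": {
  "rows": [
    [[0, 0, 0.008], [0, 0, 0]],
    [[0, 0, 0.008], [0, 0, 0]]
  ]
}}

```text
clock: 8.95
tcp_pos: [0.6467, -0.1792, 0.0718]
orientation: [0.063, -3.141, -0.0]
contact_force: [0.4, -0.2, 0.3]
grip_width: 0.0235
gripper_force: 0.0
```

Call:
{"name": "apply_moves", "arguments": {
  "rows": [
    [[0, 0, 0.006], [0, 0, 0]],
    [[0, 0, 0.006], [0, 0, 0]]
  ]
}}

```text
clock: 9.2
tcp_pos: [0.6468, -0.1792, 0.0704]
orientation: [0.063, -3.141, -0.0]
contact_force: [0.4, -0.3, -0.3]
grip_width: 0.0234
gripper_force: 0.0
```

Call:
{"name": "apply_moves", "arguments": {
  "rows": [
    [[0, 0, 0.006], [0, 0, 0]],
    [[0, 0, 0.006], [0, 0, 0]]
  ]
}}

```text
clock: 9.45
tcp_pos: [0.6468, -0.1792, 0.0689]
orientation: [0.063, -3.141, -0.0]
contact_force: [-0.3, -0.6, -0.0]
grip_width: 0.0235
gripper_force: 0.0
```

Run:
```python
from h import *
import pickle
f=grab_frame("side"); pickle.dump(f,open("s5.pkl","wb")); w=grab_frame("wrist"); pickle.dump(w,open("w5.pkl","wb"))
print(telemetry.get_obs()["tcp_pos"],telemetry.get_obs()["contact_force"])
a=cv2.resize(f["frame"][90:150,290:340,::-1],(500,600),interpolation=cv2.INTER_CUBIC)
b=cv2.copyMakeBorder(w["frame"][150:350,195:445,::-1],0,400,0,0,0)
cv2.imwrite("pics/s5.png",np.hstack([a,b]))
```

```text
[ 0.6468401  -0.17922444  0.06901426] [-0.79278492  0.10232471  0.86957793]
```

View pics/s5.png

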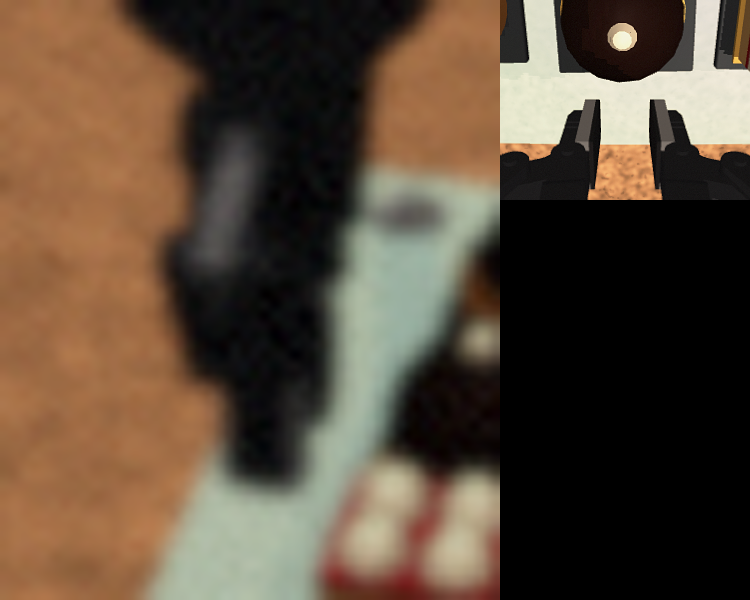

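The side crop puts the fingertip at full-frame (316.5,138.5), which works out to z ≈ 0.082. I'll feel for the glass with fine steps.

Call:
{"name": "apply_moves", "arguments": {
  "rows": [
    [[0, 0, 0.006], [0, 0, 0]],
    [[0, 0, 0.006], [0, 0, 0]]
  ]
}}

```text
clock: 9.8
tcp_pos: [0.6471, -0.1793, 0.0682]
orientation: [-0.063, 3.141, 0.0]
contact_force: [-0.1, 0.8, 5.0]
grip_width: 0.0234
gripper_force: 2.4
```

Call:
{"name": "apply_moves", "arguments": {
  "rows": [
    [[0, 0, 0.004], [0, 0, 0]],
    [[0, 0, 0.004], [0, 0, 0]]
  ]
}}

```text
clock: 10.05
tcp_pos: [0.6471, -0.1793, 0.0681]
orientation: [-0.063, 3.14, 0.001]
contact_force: [-3.5, 2.0, 11.6]
grip_width: 0.0234
gripper_force: 5.9
```

Call:
{"name": "apply_moves", "arguments": {
  "rows": [
    [[0, 0, 0.004], [0, 0, 0]],
    [[0, 0, 0.004], [0, 0, 0]]
  ]
}}

```text
clock: 10.3
tcp_pos: [0.6471, -0.1793, 0.0681]
orientation: [-0.062, 3.14, 0.001]
contact_force: [-7.4, 2.8, 18.2]
grip_width: 0.0236
gripper_force: 9.3
```

Glass contact is at TCP z 0.068. I'll back off to about 1.5 mm above the glass and push slowly.

Call:
{"name": "apply_moves", "arguments": {
  "rows": [
    [[0, 0, -0.018], [0, 0, 0]],
    [[0.02, 0, -0.018], [0, 0, 0]],
    [[0.04, 0, -0.018], [0, 0, 0]],
    [[0.05, 0, -0.018], [0, 0, 0]],
    [[0.06, 0, -0.018], [0, 0, 0]],
    [[0.07, 0, -0.018], [0, 0, 0]],
    [[0.08, 0, -0.018], [0, 0, 0]],
    [[0.09, 0, -0.018], [0, 0, 0]],
    [[0.1, 0, -0.018], [0, 0, 0]],
    [[0.1, 0, -0.018], [0, 0, 0]]
  ]
}}

```text
clock: 11.55
tcp_pos: [0.6215, -0.1802, 0.07]
orientation: [0.063, -3.14, -0.0]
contact_force: [0.6, -0.4, 0.4]
grip_width: 0.0236
gripper_force: 0.0
```

Call:
{"name": "apply_moves", "arguments": {
  "rows": [
    [[0.01, 0, 0], [0, 0, 0]],
    [[0.03, 0, 0], [0, 0, 0]],
    [[0.05, 0, 0], [0, 0, 0]],
    [[0.07, 0, 0], [0, 0, 0]],
    [[0.09, 0, 0], [0, 0, 0]],
    [[0.11, 0, 0], [0, 0, 0]],
    [[0.13, 0, 0], [0, 0, 0]],
    [[0.15, 0, 0], [0, 0, 0]],
    [[0.16, 0, 0], [0, 0, 0]],
    [[0.16, 0, 0], [0, 0, 0]]
  ]
}}

```text
clock: 12.8
tcp_pos: [0.5815, -0.1819, 0.07]
orientation: [0.063, -3.14, -0.0]
contact_force: [-0.2, 0.1, -0.6]
grip_width: 0.0235
gripper_force: 0.0
```

```bash
cat > t.py <<'E'
from h import *
import sys,pickle
f=grab_frame("top"); hsv=cv2.cvtColor(f["frame"],cv2.COLOR_RGB2HSV); S=hsv[...,1];V=hsv[...,2]
pickle.dump(f,open("t.pkl","wb"))
cols={}
# front end: scan column-wise down the slate's bare part on its centre line for dark->light
for u in (394,400,404,408,414):
    col=f["frame"][205:290,u].mean(1); 
    print(u,[int(c) for c in col[::1]][:75])
E
python3 t.py
```

```text
394 [69, 70, 74, 78, 80, 80, 79, 78, 80, 80, 81, 82, 83, 84, 86, 86, 86, 87, 88, 89, 89, 90, 91, 92, 92, 93, 93, 93, 94, 94, 95, 96, 96, 97, 97, 97, 98, 99, 99, 99, 99, 100, 100, 100, 100, 100, 101, 101, 101, 102, 102, 102, 102, 103, 103, 104, 103, 104, 104, 104, 105, 104, 105, 105, 105, 106, 105, 106, 106, 106, 106, 106, 107, 107, 108]
400 [93, 94, 94, 95, 96, 96, 97, 97, 97, 98, 99, 99, 100, 99, 100, 100, 101, 101, 101, 102, 101, 103, 102, 102, 102, 103, 104, 104, 104, 104, 104, 105, 105, 105, 105, 106, 107, 106, 106, 106, 107, 107, 108, 108, 108, 108, 108, 108, 108, 109, 108, 109, 108, 109, 109, 109, 109, 110, 110, 110, 111, 110, 111, 111, 111, 111, 111, 111, 111, 112, 111, 112, 111, 112, 111]
404 [101, 102, 102, 102, 102, 103, 103, 104, 103, 104, 104, 105, 105, 105, 105, 106, 106, 106, 107, 107, 107, 108, 107, 108, 108, 107, 107, 108, 109, 108, 109, 109, 109, 109, 110, 110, 110, 110, 110, 110, 110, 111, 111, 111, 112, 112, 112, 111, 111, 112, 112, 112, 112, 112, 112, 112, 112, 112, 113, 113, 113, 112, 113, 113, 112, 113, 113, 112, 113, 113, 114, 113, 113, 113, 114]
408 [107, 107, 108, 108, 108, 108, 108, 109, 109, 108, 109, 109, 109, 110, 109, 110, 109, 110, 110, 111, 111, 111, 111, 111, 111, 111, 112, 112, 112, 112, 112, 112, 112, 112, 112, 113, 112, 113, 112, 113, 113, 113, 113, 113, 113, 114, 114, 113, 113, 114, 114, 114, 114, 114, 114, 114, 114, 114, 114, 114, 115, 115, 115, 115, 115, 115, 115, 115, 115, 115, 115, 116, 115, 115, 115]
414 [112, 113, 113, 113, 112, 113, 113, 113, 112, 113, 113, 113, 113, 113, 114, 114, 113, 114, 114, 114, 114, 115, 115, 115, 115, 115, 115, 115, 116, 116, 115, 116, 116, 116, 115, 116, 116, 116, 116, 116, 116, 116, 116, 116, 115, 116, 115, 116, 116, 116, 116, 116, 116, 116, 116, 116, 116, 116, 116, 116, 116, 116, 116, 116, 116, 116, 116, 116, 115, 116, 115, 116, 115, 116, 116]
```

Run:
```python
from h import *
import pickle
for n,f in (("w5",pickle.load(open("w5.pkl","rb"))),("now",grab_frame("wrist"))):
    for u in (258,264,320,376,384): print(n,u,[int(c) for c in f["frame"][200:275:2,u].mean(1)])
pickle.dump(f,open("w6.pkl","wb"))
g=grab_frame("side"); pickle.dump(g,open("s6.pkl","wb"))
# predicted side pixels of slate front (if pushed so back at x .571) and of shelf front
print(proj(g,[[.41,-.185,.085],[.444,-.185,.08],[.43,-.185,.085]]).round(1))
c0=proj(g,[[.43,-.185,.085]])[0].astype(int)
print(g["frame"][c0[1]-6:c0[1]+7,c0[0]-12:c0[0]+25].mean(2).astype(int))
```

```text
w5 258 [40, 38, 40, 39, 38, 40, 39, 40, 40, 40, 38, 57, 219, 215, 225, 224, 224, 225, 224, 223, 221, 219, 220, 221, 223, 223, 222, 223, 222, 221, 219, 221, 221, 221, 222, 222, 219, 228]
w5 264 [10, 41, 41, 40, 40, 39, 41, 37, 38, 39, 38, 87, 218, 225, 224, 225, 226, 228, 228, 227, 225, 222, 219, 218, 219, 221, 224, 224, 224, 224, 225, 232, 63, 17, 21, 19, 33, 21]
w5 320 [176, 21, 22, 22, 20, 18, 20, 18, 18, 17, 19, 20, 10, 10, 9, 3, 241, 226, 225, 223, 223, 224, 223, 225, 225, 223, 223, 223, 224, 226, 226, 225, 223, 223, 225, 223, 223, 223]
w5 376 [70, 72, 70, 70, 71, 70, 72, 70, 71, 70, 64, 230, 226, 226, 223, 223, 226, 227, 227, 225, 227, 225, 223, 221, 221, 227, 229, 228, 228, 227, 226, 231, 187, 57, 14, 16, 30, 21]
w5 384 [71, 71, 71, 72, 71, 72, 72, 71, 70, 71, 62, 228, 224, 225, 224, 223, 224, 223, 224, 225, 228, 230, 228, 225, 222, 222, 220, 222, 224, 224, 225, 224, 223, 223, 225, 225, 226, 226]
now 258 [28, 37, 43, 44, 43, 45, 43, 42, 42, 43, 43, 42, 43, 42, 41, 42, 41, 41, 41, 41, 41, 35, 32, 58, 228, 224, 224, 225, 225, 225, 226, 225, 223, 219, 221, 221, 222, 229]
now 264 [
[... 2048 characters left out ...]
  30  37  43  58  64  64  61  62  66  65  62  66  62  61  61  59  60  64
   69]
 [ 33  36  34  32  31  34  35  37  32  34  29  30  30  34  32  35  32  33
   30  35  42  55  58  63  64  65  65  63  63  65  63  62  61  64  62  64
   63]
 [ 32  32  35  33  34  34  32  31  33  32  33  36  31  31  32  31  30  34
   34  32  42  60  62  66  67  61  57  61  60  63  63  58  60  59  64  62
   62]
 [ 31  29  32  30  35  35  33  33  29  32  36  31  32  34  33  32  37  32
   33  35  44  54  56  64  61  60  59  60  60  60  58  62  58  62  64  64
   65]
 [ 40  37  36  38  36  35  31  33  30  39  33  33  32  35  35  29  35  27
   36  37  45  51  52  57  63  58  56  64  59  60  63  62  61  58  62  66
   62]]
```

The slate has been pushed straight, with its front at about x=0.411 (33 mm overhang). Pushing another 20 mm.

Call:
{"name": "apply_moves", "arguments": {
  "rows": [
    [[0.01, 0, 0], [0, 0, 0]],
    [[0.03, 0, 0], [0, 0, 0]],
    [[0.05, 0, 0], [0, 0, 0]],
    [[0.07, 0, 0], [0, 0, 0]],
    [[0.08, 0, 0], [0, 0, 0]],
    [[0.08, 0, 0], [0, 0, 0]],
    [[0.08, 0, 0], [0, 0, 0]],
    [[0.06, 0, 0], [0, 0, 0]],
    [[0, 0, 0], [0, 0, 0]],
    [[0, 0, 0], [0, 0, 0]]
  ]
}}

```text
clock: 14.2
tcp_pos: [0.5839, -0.1813, 0.0701]
orientation: [-0.065, 3.139, -0.0]
contact_force: [0.4, -0.4, -0.4]
grip_width: 0.0233
gripper_force: 0.0
```

Call:
{"name": "apply_moves", "arguments": {
  "rows": [
    [[0, 0, -0.1], [0, 0, 0]],
    [[0, 0, -0.3], [0, 0, 0]],
    [[0, 0, -0.5], [0, 0, 0]],
    [[0.2, 0, -0.6], [0, 0, 0]],
    [[0.4, 0, -0.6], [0, 0, 0]],
    [[0.6, 0, -0.6], [0, 0, 0]],
    [[0.72, 0, -0.6], [0, 0, 0]],
    [[0.72, 0, -0.6], [0, 0, 0]],
    [[0.72, 0, -0.6], [0, 0, 0]]
  ],
  "jaw": 1
}}

```text
clock: 15.32
tcp_pos: [0.403, -0.189, 0.2204]
orientation: [-0.063, 3.14, -0.0]
contact_force: [-0.3, 0.4, -0.1]
grip_width: 0.0854
gripper_force: 0.0
```

```bash
cat > m.py <<'E'
from h import *
import pickle
g=grab_frame("side"); w=grab_frame("wrist"); pickle.dump(g,open("s7.pkl","wb")); pickle.dump(w,open("w7.pkl","wb"))
for z in (.085,):
    for y in (-.205,-.188,-.17):
        for x in np.arange(.38,.46,.004):
            u=proj(g,[[x,y,z]])[0]; v=proj(w,[[x,y,z]])[0]
            q=lambda f,u: int(f["frame"][int(round(u[1])),int(round(u[0]))].mean()) if 0<=u[0]<639 and 0<=u[1]<399 else -1
            print(f"{x:.3f}:{q(g,u)}/{q(w,v)}",end=" ")
        print(y)
o=telemetry.get_obs(); print(o["tcp_pos"],o["grip_width"],o["joints"].round(2))
E
python3 m.py
```

```text
0.380:60/76 0.384:58/68 0.388:57/86 0.392:38/21 0.396:25/27 0.400:28/57 0.404:29/56 0.408:29/55 0.412:28/54 0.416:30/60 0.420:29/60 0.424:29/59 0.428:29/61 0.432:34/60 0.436:32/58 0.440:32/59 0.444:30/58 0.448:28/59 0.452:13/58 0.456:9/102 0.460:10/100 -0.205
0.380:62/77 0.384:58/84 0.388:57/82 0.392:44/25 0.396:21/27 0.400:25/60 0.404:32/59 0.408:30/59 0.412:31/59 0.416:25/59 0.420:32/58 0.424:31/64 0.428:30/63 0.432:33/64 0.436:35/64 0.440:38/61 0.444:65/61 0.448:62/167 0.452:19/6 0.456:3/10 0.460:4/8 -0.188
0.380:62/110 0.384:59/120 0.388:60/113 0.392:39/25 0.396:25/64 0.400:28/63 0.404:30/63 0.408:30/62 0.412:30/62 0.416:28/62 0.420:31/62 0.424:30/61 0.428:28/63 0.432:33/67 0.436:32/66 0.440:37/64 0.444:39/66 0.448:56/64 0.452:72/161 0.456:57/9 0.460:25/6 -0.17
[ 0.40319041 -0.18889593  0.22013965] 0.08524528092814755 [-0.04  0.08  0.36  2.1  -0.04  0.97  1.95]
```

Run:
```python
from h import *
import pickle
w=pickle.load(open("w7.pkl","rb"))
for x in (.405,.42,.435):
    ys=np.arange(-.24,-.13,.001); uv=proj(w,np.c_[np.full(len(ys),x),ys,np.full(len(ys),.085)])
    c=cv2.remap(w["frame"],uv[:,0].astype(np.float32)[None],uv[:,1].astype(np.float32)[None],1)[0].mean(1)
    d=np.where((c<75)&(c>35))[0]; print(x,ys[d].min(),ys[d].max(),[int(v) for v in c[::3]])
im=w["frame"].mean(2)
for r in (255,262,268,275,285): print(r,[int(v) for v in im[r,190:450:6]])
```

```text
0.405 -0.22299999999999998 -0.15799999999999992 [142, 151, 157, 132, 127, 80, 81, 97, 54, 53, 54, 54, 55, 56, 57, 57, 58, 58, 60, 60, 61, 62, 62, 63, 63, 64, 64, 65, 145, 124, 102, 107, 139, 143, 130, 123, 125]
0.42 -0.239 -0.1309999999999999 [78, 55, 75, 61, 74, 70, 77, 65, 59, 59, 59, 60, 60, 61, 62, 61, 64, 57, 59, 60, 60, 60, 61, 62, 63, 62, 63, 63, 70, 71, 77, 72, 63, 73, 80, 77, 63]
0.435 -0.24 -0.1309999999999999 [66, 69, 76, 67, 53, 68, 64, 69, 44, 58, 57, 59, 59, 60, 61, 61, 62, 63, 64, 64, 66, 65, 66, 65, 66, 65, 65, 65, 58, 57, 64, 76, 71, 69, 79, 85, 73]
255 [185, 171, 166, 165, 45, 50, 52, 110, 74, 118, 131, 49, 49, 52, 49, 181, 181, 53, 7, 10, 14, 21, 27, 23, 13, 15, 25, 188, 184, 20, 28, 76, 76, 79, 80, 89, 90, 87, 161, 50, 177, 174, 171, 193]
262 [187, 169, 166, 154, 69, 66, 40, 15, 9, 11, 11, 67, 113, 50, 22, 180, 181, 55, 7, 15, 14, 22, 57, 26, 15, 13, 62, 184, 182, 41, 38, 82, 95, 94, 84, 84, 85, 77, 83, 124, 162, 176, 174, 196]
268 [190, 194, 66, 68, 11, 9, 8, 12, 13, 11, 10, 16, 122, 52, 39, 179, 180, 52, 58, 13, 15, 133, 218, 15, 16, 13, 58, 184, 182, 51, 55, 69, 44, 49, 48, 55, 53, 54, 11, 11, 68, 64, 194, 189]
275 [131, 48, 67, 61, 9, 10, 10, 7, 12, 9, 12, 11, 6, 57, 47, 178, 180, 51, 54, 49, 13, 14, 14, 15, 13, 57, 57, 180, 179, 46, 73, 54, 81, 128, 130, 78, 88, 129, 6, 8, 25, 66, 67, 42]
285 [56, 68, 60, 11, 15, 10, 9, 5, 8, 19, 11, 16, 122, 51, 49, 179, 180, 50, 97, 10, 7, 8, 4, 7, 4, 152, 54, 181, 180, 28, 96, 41, 127, 188, 205, 91, 143, 196, 9, 10, 9, 39, 67, 69]
```

```bash
python3 -c "
from h import *
plan([.415,-.188,.10],2.4)"
```

```text
shift [-0.047  0.002  0.481] turn [-0.  0. -0.]
```

Call:
{"name": "apply_moves", "arguments": {
  "rows": [
    [[-0.047, 0.002, 0.1], [0, 0, 0]],
    [[-0.047, 0.002, 0.3], [0, 0, 0]],
    [[-0.047, 0.002, 0.45], [0, 0, 0]],
    [[-0.047, 0.002, 0.52], [0, 0, 0]],
    [[-0.047, 0.002, 0.58], [0, 0, 0]],
    [[-0.047, 0.002, 0.62], [0, 0, 0]],
    [[-0.047, 0.002, 0.637], [0, 0, 0]],
    [[-0.047, 0.002, 0.637], [0, 0, 0]],
    [[-0.047, 0.002, 0.637], [0, 0, 0]]
  ]
}}

```text
clock: 16.55
tcp_pos: [0.4142, -0.1882, 0.0613]
orientation: [-0.063, 3.14, -0.0]
contact_force: [0.1, -0.5, -0.1]
grip_width: 0.0852
gripper_force: 0.0
```

Run:
```python
from h import *
o=telemetry.get_obs(); print(o["contact_force"]); plan([.415,-.188,.0605],2.4)
f=grab_frame("wrist"); g=grab_frame("side")
a=cv2.resize(g["frame"][90:190,350:475,::-1],(500,400),interpolation=cv2.INTER_CUBIC)
b=f["frame"][100:350,170:470,::-1]
cv2.imwrite("pics/g1.png",np.hstack([a,cv2.copyMakeBorder(b,0,150,0,0,0)]))
```

```text
[ 0.11486459 -0.51378271 -0.09696   ]
shift [-0.003  0.001  0.003] turn [-0.     0.    -0.001]
```

View pics/g1.png

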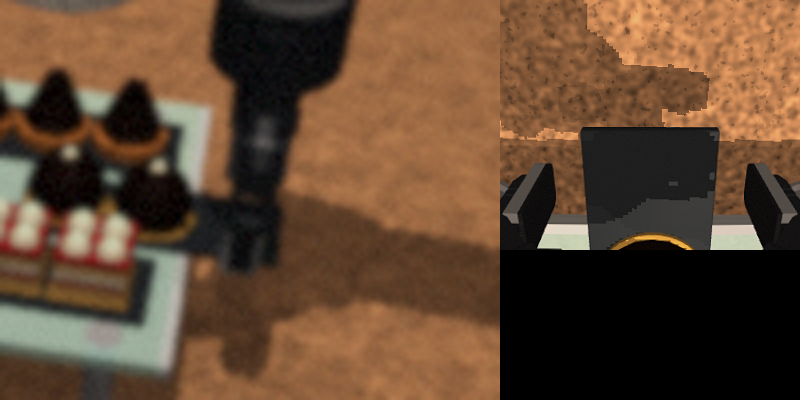

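In the last picture the open jaws straddle the bare overhanging end (slate edges at 582–718, pads at 545 and 755), well clear of the domes. Closing now.

Call:
{"name": "apply_moves", "arguments": {
  "rows": [
    [[0, 0, 0], [0, 0, 0]],
    [[0, 0, 0], [0, 0, 0]],
    [[0, 0, 0], [0, 0, 0]],
    [[0, 0, 0], [0, 0, 0]],
    [[0, 0, 0], [0, 0, 0]],
    [[0, 0, 0], [0, 0, 0]]
  ],
  "jaw": -1,
  "newtons": 90
}}

```text
clock: 17.4
tcp_pos: [0.4139, -0.1881, 0.0613]
orientation: [-0.063, 3.141, 0.0]
contact_force: [-2.6, 0.7, 7.6]
grip_width: 0.0567
gripper_force: 93.6
```

Run:
```python
from h import *
import pickle
o=telemetry.get_obs(); print(o["contact_force"],o["moment"],o["grip_width"],o["gripper_force"])
w=grab_frame("wrist"); pickle.dump(w,open("w8.pkl","wb"));pickle.dump(grab_frame("side"),open("s8.pkl","wb"))
im=w["frame"].mean(2).astype(int)
for r in range(225,300,6): print(r,im[r,225:262:3],"|",im[r,380:418:3])
```

```text
[-2.62229348  0.70044095  7.62075836] [ 0.17634998  0.31683644 -0.00347767] 0.05671080990729082 93.6448860168457
225 [ 94  98 102 107 102 105 107 106  98  88  85  98 106] | [128 127 113 123 139 154 135 100 125 138 132 127 132]
231 [101 120 116 119  96  96  98  99 102  32  35  38  34] | [ 56  56  56  86 125 138 148 163 166 155 161 157 140]
237 [158 164 160 152 155 166 162 153  86  35  37  37  37] | [ 68  69  67 114 115 125 130 144 150 137 114 102 139]
243 [102  91  82  91 109 106  97  89  85  34  34  31  31] | [ 66  67  58  91  83  82  86  90  95 100  96  90  89]
249 [89 77 76 83 75 81 80 86 85 48 32 32 30] | [32 30 30 81 80 78 73 75 78 76 76 81 90]
255 [92 79 63 86 98 88 79 81 80 48 29 32 30] | [ 30  30  26  80  79  79  75  73  87  94 100  80  71]
261 [89 81 81 85 80 78 80 78 79 16 12 31 32] | [31 28 15 44 79 79 78 89 87 83 69 74 72]
267 [88 16 20 17 79 78 78 80 13 14 14 30 31] | [30 20 14 16 66 77 78 79 41 19 21 71 93]
273 [18 20 15 80 77 80 78 19 13 14 13 31 29] | [31 16 11 13 11 83 78 77 79 29 18 19 16]
279 [18 21 81 79 78 78 38 17 13 11 12 30 30] | [32 10 15 12 14 11 79 78 78 79 23 18 21]
285 [15 80 78 80 77 67 15 11 13 15 14 29 31] | [31 12 14 13 11 14 21 78 79 79 78 20 20]
291 [83 78 78 78 76 16 15 14 13 15 12 25 28] | [32 12 12 15 16 15 19 48 79 78 79 79 18]
297 [78 77 76 78 15 17 12 14 11 11 15 22 31] | [27 15  9 10 15 14 11 14 78 75 77 79 82]
```

Run:
```python
from h import *
import pickle
w=pickle.load(open("w8.pkl","rb"))
for z in (.068,.072,.076,.08,.085,.09): print(z,proj(w,[[.403,-.2165,z],[.405,-.2165,z],[.403,-.157,z]]).round(1).tolist())
im=w["frame"].mean(2).astype(int)
for r in range(238,266): print(r,im[r,244:258],"|",im[r,382:396])
```

```text
0.068 [[260.5, 236.2], [260.5, 239.9], [382.7, 240.6]]
0.072 [[259.1, 239.8], [259.2, 243.6], [384.1, 244.2]]
0.076 [[257.6, 243.6], [257.7, 247.4], [385.7, 248.1]]
0.08 [[256.1, 247.5], [256.2, 251.5], [387.3, 252.1]]
0.085 [[254.1, 252.7], [254.2, 256.8], [389.5, 257.5]]
0.09 [[251.9, 258.3], [252.1, 262.5], [391.8, 263.2]]
238 [154 149 146 150 106  92  90  52  33  35  35  36  36  37] | [ 68  68  68  67  68  56  65 124 136 128 123 119 121 126]
239 [149 144 143 147 105  90  90  52  32  34  38  36  35  37] | [ 69  67  67  68  69  54  85 151 144 137 130 124 125 129]
240 [142 135 135 139 103  89  89  60  36  36  37  35  38  36] | [ 69  67  68  67  66  51  72 130 137 137 130 127 130 131]
241 [87 84 82 85 87 89 91 66 36 37 38 32 30 30] | [ 67  67  67  68  60  22  53  88  85  83  78  97 126 126]
242 [92 89 88 87 86 87 89 62 36 36 36 31 31 31] | [68 68 68 70 61 30 61 92 89 87 82 80 76 77]
243 [93 91 89 85 86 85 87 59 34 37 37 34 30 30] | [66 67 67 66 58 29 61 91 87 85 83 82 81 82]
244 [94 91 88 87 86 85 87 62 36 37 38 32 29 31] | [29 27 28 26 29 30 58 87 84 81 79 79 82 84]
245 [93 91 87 85
[... 1257 characters left out ...]
32 28 15 14 16 27 61 82 80 79 78 79 77 78]
259 [79 79 79 79 79 81 65 29 13 16 15 17 29 28] | [30 28 14 13 16 13 46 77 80 79 79 78 79 78]
260 [79 79 79 78 79 81 48 16 15 14 16 15 28 32] | [30 26 14 15 15 15 25 60 82 80 78 78 79 79]
261 [78 79 78 78 80 79 42 14 16 16 15 12 29 33] | [31 28 12 12 15 17 13 44 75 80 79 78 78 79]
262 [78 79 77 79 81 67 32 17 16 13 13 14 28 33] | [30 28 11 15 14 17 16 31 64 80 79 78 80 78]
263 [80 79 78 79 79 48 19 15 20 11 13 14 27 32] | [32 28  9 15 16 14 14 26 61 81 79 80 79 79]
264 [79 78 80 80 66 32 12 16 14 15 14 13 31 30] | [32 26 13 12 15 17 14 15 48 76 79 78 78 79]
265 [78 79 79 82 51 18 14 16 13 16 12 10 25 30] | [32 26 10 11 14 15 15 17 26 61 81 80 79 79]
```

Only about 2 mm of pad overlaps the slate edge (tip at row 254, slate top at row 256). I'll reopen, go 2.3 mm lower and regrip.

Call:
{"name": "apply_moves", "arguments": {
  "rows": [
    [[0, 0, 0], [0, 0, 0]],
    [[0, 0, 0], [0, 0, 0]],
    [[0, 0, 0], [0, 0, 0]],
    [[0, 0, 0.009], [0, 0, 0]],
    [[0, 0, 0.009], [0, 0, 0]],
    [[0, 0, 0.009], [0, 0, 0]]
  ],
  "jaw": 0.8
}}

```text
clock: 18.25
tcp_pos: [0.4137, -0.1881, 0.0585]
orientation: [0.063, -3.141, -0.0]
contact_force: [-0.0, -1.2, -0.8]
grip_width: 0.0771
gripper_force: 0.0
```

Call:
{"name": "apply_moves", "arguments": {
  "rows": [
    [[0, 0, 0], [0, 0, 0]],
    [[0, 0, 0], [0, 0, 0]],
    [[0, 0, 0], [0, 0, 0]],
    [[0, 0, 0], [0, 0, 0]],
    [[0, 0, 0], [0, 0, 0]]
  ],
  "jaw": -1,
  "newtons": 90
}}

```text
clock: 18.88
tcp_pos: [0.4138, -0.1881, 0.059]
orientation: [-0.063, 3.141, 0.0]
contact_force: [-2.1, 0.0, 6.5]
grip_width: 0.0567
gripper_force: 93.9
```

Run:
```python
from h import *
import pickle
o=telemetry.get_obs(); print(o["contact_force"],o["moment"],o["grip_width"],o["gripper_force"],o["tcp_pos"])
w=grab_frame("wrist"); pickle.dump(w,open("w9.pkl","wb"));
im=w["frame"].mean(2).astype(int)
for r in range(244,266): print(r,im[r,240:258],"|",im[r,382:396])
```

```text
[-2.14319784  0.04778486  6.48866969] [0.07498754 0.31004906 0.07056011] 0.056734298796437314 93.92516613006592 [ 0.41376942 -0.18808935  0.05896608]
244 [105 101  98  94  91  90  87  88  88  90  57  32  36  36  32  32  30  29] | [66 67 67 67 67 67 55 56 92 88 86 82 80 81]
245 [104 101  97  95  91  89  87  86  85  87  65  39  35  36  31  29  31  32] | [67 67 67 68 68 66 50 55 91 86 84 81 82 84]
246 [99 99 98 96 92 90 87 85 85 87 64 36 36 38 33 30 28 31] | [64 65 64 64 64 56 23 55 85 79 79 78 81 83]
247 [88 95 96 94 91 88 85 83 84 88 63 34 33 36 32 29 30 30] | [26 29 27 28 30 28 31 59 81 75 73 74 77 81]
248 [89 89 87 86 83 80 77 75 77 80 57 32 30 31 29 32 31 32] | [29 31 31 31 30 28 32 55 77 70 69 72 76 78]
249 [89 89 89 88 86 83 81 78 79 82 62 32 29 32 29 31 30 31] | [32 31 31 31 29 29 30 54 76 72 69 72 78 79]
250 [86 87 86 85 82 86 84 82 83 86 75 41 29 32 29 32 30 31] | [31 31 31 32 32 28 33 57 78 77 77 77 79 79]
251 [79 83 82 75 74 85 87 84 86 86 77 41 27 32 31 32 29 31] | [30 30 31 30 30 29 37 65 82 82 83 82 81 78]
252 [73 76 78 77 79 87 88 88 86 88 79 43 28 32 30 31 31 28] | [30 
[... 717 characters left out ...]
20 21 30 28 32 30] | [31 30 29 29 21 21 27 61 80 79 78 78 80 78]
260 [79 79 78 78 78 78 78 78 81 79 47 16 15 14 23 30 31 29] | [33 29 30 23 13 18 19 53 79 78 78 79 80 80]
261 [79 78 80 79 79 79 78 80 80 65 30 12 16 12 18 30 30 31] | [31 33 30 21 14 16 13 38 69 80 79 79 78 79]
262 [79 78 79 79 78 79 79 80 82 49 17 18 17 17 19 28 30 31] | [32 31 28 20 14 16 15 27 61 81 80 79 79 79]
263 [79 79 79 79 78 79 78 80 79 44 16 15 17 13 19 28 32 30] | [31 33 27 19 14 13 15 13 48 76 81 78 79 78]
264 [79 79 78 79 79 79 79 82 65 34 14 14 12 12 19 30 31 31] | [32 32 26 15 14 16 16 17 28 63 81 79 78 79]
265 [79 79 79 79 78 79 80 78 48 19 16 16 13 13 19 27 31 31] | [30 32 25 12 13 14 14 14 20 55 78 80 78 80]
```

Call:
{"name": "apply_moves", "arguments": {
  "rows": [
    [[0, 0, 0], [0, 0, 0]],
    [[0, 0, -0.006], [0, 0, 0]],
    [[0, 0, -0.014], [0, 0, 0]],
    [[0, 0, -0.024], [0, 0, 0]],
    [[0, 0, -0.034], [0, 0, 0]],
    [[0, 0, -0.04], [0, 0, 0]],
    [[0, 0, -0.04], [0, 0, 0]],
    [[0, 0, -0.04], [0, 0, 0]]
  ],
  "newtons": 110
}}

```text
clock: 19.92
tcp_pos: [0.4137, -0.188, 0.0685]
orientation: [0.063, -3.141, -0.0]
contact_force: [0.4, 0.5, -2.9]
grip_width: 0.0561
gripper_force: 116.9
```

```bash
cat > tilt.py <<'E'
from h import *
import pickle
o=telemetry.get_obs(); print(o["contact_force"],o["moment"],o["grip_width"],o["tcp_pos"])
a=pickle.load(open("w9.pkl","rb"))["frame"]; b=grab_frame("wrist")["frame"]
# slate front edge row at the middle, and vertical shift of the dome region (fixed relative to camera if not pitching)
for n,f in (("ref",a),("now",b)):
    c=f[:,320].mean(1); print(n,[int(v) for v in c[218:236]])
ga,gb=[cv2.cvtColor(f,cv2.COLOR_RGB2GRAY)for f in(a,b)]
for r0,c0,h,w in ((325,280,60,80),(335,250,40,60),(335,330,40,60)):
    t=ga[r0:r0+h,c0:c0+w]; m=cv2.matchTemplate(gb[r0-12:r0+h+12,c0-12:c0+w+12],t,cv2.TM_CCOEFF_NORMED)
    _,s,_,p=cv2.minMaxLoc(m); print("shift",p[0]-12,p[1]-12,round(s,3))
E
python3 tilt.py
```

```text
[ 0.35677811  0.46293413 -2.93476858] [0.01638339 0.13488869 0.00193052] 0.05613334101862528 [ 0.41370441 -0.18800601  0.06848952]
ref [82, 79, 83, 86, 88, 87, 86, 86, 79, 80, 87, 54, 17, 24, 24, 30, 31, 31]
now [88, 87, 85, 78, 79, 84, 87, 90, 93, 92, 88, 64, 16, 20, 22, 24, 30, 32]
shift 0 -2 0.976
shift 0 -2 0.964
shift 0 -2 0.961
```

Call:
{"name": "apply_moves", "arguments": {
  "rows": [
    [[0, 0, -0.01], [0, 0, 0]],
    [[0, 0, -0.03], [0, 0, 0]],
    [[0, 0, -0.07], [0, 0, 0]],
    [[0, 0, -0.12], [0, 0, 0]],
    [[0, 0, -0.17], [0, 0, 0]],
    [[0, 0, -0.22], [0, 0, 0]],
    [[0, 0, -0.26], [0, 0, 0]],
    [[0, 0, -0.29], [0, 0, 0]],
    [[0, 0, -0.3], [0, 0, 0]],
    [[0, 0, -0.3], [0, 0, 0]]
  ]
}}

```text
clock: 21.22
tcp_pos: [0.4137, -0.188, 0.1435]
orientation: [0.063, -3.141, -0.0]
contact_force: [-0.3, 0.1, -3.1]
grip_width: 0.0562
gripper_force: 117.0
```

```bash
python3 tilt.py; python3 -c "
from h import *
plan([.516,.089,.144],2.4)"
```

```text
[-0.33416577  0.06298758 -3.08775975] [-0.01450595  0.18107126 -0.00267169] 0.05616192252830804 [ 0.41369157 -0.18796173  0.1434769 ]
ref [82, 79, 83, 86, 88, 87, 86, 86, 79, 80, 87, 54, 17, 24, 24, 30, 31, 31]
now [84, 87, 88, 87, 86, 83, 80, 74, 67, 56, 66, 61, 14, 19, 23, 26, 27, 30]
shift 0 -2 0.972
shift -1 -1 0.63
shift 0 -2 0.755
shift [-0.454  1.091 -0.003] turn [ 0.    -0.    -0.001]
```

Call:
{"name": "apply_moves", "arguments": {
  "rows": [
    [[-0.01, 0.02, 0], [0, 0, 0]],
    [[-0.03, 0.07, 0], [0, 0, 0]],
    [[-0.06, 0.14, 0], [0, 0, 0]],
    [[-0.092, 0.22, 0], [0, 0, 0]],
    [[-0.125, 0.3, 0], [0, 0, 0]],
    [[-0.158, 0.38, 0], [0, 0, 0]],
    [[-0.188, 0.45, 0], [0, 0, 0]],
    [[-0.21, 0.505, 0], [0, 0, 0]],
    [[-0.224, 0.537, 0], [0, 0, 0]],
    [[-0.227, 0.545, 0], [0, 0, 0]]
  ]
}}

```text
clock: 22.52
tcp_pos: [0.4651, -0.0492, 0.1435]
orientation: [0.064, -3.141, 0.0]
contact_force: [-1.2, -0.2, -2.3]
grip_width: 0.0565
gripper_force: 117.0
```

Call:
{"name": "apply_moves", "arguments": {
  "rows": [
    [[-0.01, 0.02, 0], [0, 0, 0]],
    [[-0.03, 0.07, 0], [0, 0, 0]],
    [[-0.06, 0.14, 0], [0, 0, 0]],
    [[-0.092, 0.22, 0], [0, 0, 0]],
    [[-0.125, 0.3, 0], [0, 0, 0]],
    [[-0.158, 0.38, 0], [0, 0, 0]],
    [[-0.188, 0.45, 0], [0, 0, 0]],
    [[-0.21, 0.505, 0], [0, 0, 0]],
    [[-0.224, 0.537, 0], [0, 0, 0]],
    [[-0.227, 0.545, 0], [0, 0, 0]]
  ]
}}

```text
clock: 23.78
tcp_pos: [0.5164, 0.0891, 0.1435]
orientation: [0.063, -3.141, 0.0]
contact_force: [-0.0, -0.6, -2.5]
grip_width: 0.0558
gripper_force: 117.0
```

```bash
python3 tilt.py
python3 - <<'E'
from h import *
import pickle
plan([.516,.089,.144],2.4)
f=grab_frame("top"); pickle.dump(f,open("t9.pkl","wb")); g=grab_frame("side"); pickle.dump(g,open("s9.pkl","wb"))
hsv=cv2.cvtColor(f["frame"],cv2.COLOR_RGB2HSV)
# tray edges (refined): rim dark line along rows/cols
im=f["frame"].astype(int).mean(2)
for u in (240,260,300): print("col",u,[int(v) for v in im[138:158,u]],[int(v) for v in im[240:262,u]])
for v in (160,240): print("row",v,[int(q) for q in im[v,308:328]])
E
```

```text
[-0.01582223 -0.58774599 -2.48656197] [-0.06802212  0.15423027  0.02642555] 0.05577555411829849 [0.51638676 0.08909903 0.14348207]
ref [82, 79, 83, 86, 88, 87, 86, 86, 79, 80, 87, 54, 17, 24, 24, 30, 31, 31]
now [116, 116, 115, 114, 115, 116, 117, 117, 119, 117, 121, 98, 15, 23, 24, 25, 33, 30]
shift 0 -1 0.983
shift 0 -1 0.804
shift 0 -1 0.842
shift [ 0.001  0.001 -0.002] turn [-0.    -0.    -0.001]
col 240 [127, 127, 126, 125, 125, 125, 121, 109, 91, 78, 70, 80, 104, 115, 114, 111, 113, 117, 119, 119] [125, 124, 125, 124, 125, 125, 124, 124, 125, 125, 124, 125, 124, 125, 124, 125, 124, 124, 124, 124, 124, 124]
col 260 [147, 143, 139, 134, 129, 125, 116, 97, 81, 72, 66, 84, 105, 112, 113, 110, 105, 98, 89, 87] [118, 119, 118, 118, 118, 119, 118, 119, 119, 119, 119, 119, 119, 119, 119, 119, 119, 119, 119, 119, 120, 119]
col 300 [134, 129, 128, 130, 124, 106, 87, 78, 70, 80, 98, 105, 108, 112, 115, 115, 113, 109, 108, 107] [94, 103, 107, 111, 114, 113, 109, 101, 90, 85, 93, 114, 135, 141, 141, 140, 140, 138, 134, 136, 140, 140]
row 160 [108, 108, 108, 108, 107, 103, 93, 82, 79, 82, 97, 115, 124, 127, 132, 136, 136, 135, 134, 133]
row 240 [74, 73, 73, 74, 73, 74, 74, 73, 68, 61, 55, 60, 73, 81, 84, 84, 83, 87, 94, 98]
```

Call:
{"name": "apply_moves", "arguments": {
  "rows": [
    [[0, 0, 0.02], [0, 0, 0]],
    [[0, 0, 0.06], [0, 0, 0]],
    [[0, 0, 0.12], [0, 0, 0]],
    [[0, 0, 0.2], [0, 0, 0]],
    [[0, 0, 0.28], [0, 0, 0]],
    [[0, 0, 0.36], [0, 0, 0]],
    [[0, 0, 0.43], [0, 0, 0]],
    [[0, 0, 0.48], [0, 0, 0]],
    [[0, 0, 0.52], [0, 0, 0]],
    [[0, 0, 0.53], [0, 0, 0]]
  ]
}}

```text
clock: 25.18
tcp_pos: [0.5161, 0.0887, 0.0105]
orientation: [0.063, -3.14, 0.0]
contact_force: [0.1, -0.9, -2.4]
grip_width: 0.0561
gripper_force: 117.0
```

Call:
{"name": "apply_moves", "arguments": {
  "rows": [
    [[0, 0, 0.01], [0, 0, 0]],
    [[0, 0, 0.02], [0, 0, 0]],
    [[0, 0, 0.03], [0, 0, 0]],
    [[0, 0, 0.04], [0, 0, 0]],
    [[0, 0, 0.05], [0, 0, 0]],
    [[0, 0, 0.05], [0, 0, 0]],
    [[0, 0, 0.05], [0, 0, 0]]
  ]
}}

```text
clock: 26.05
tcp_pos: [0.5163, 0.0888, -0.0015]
orientation: [0.063, -3.141, 0.0]
contact_force: [0.0, 0.0, -3.2]
grip_width: 0.0561
gripper_force: 117.0
```

```bash
python3 tilt.py
```

```text
[ 0.04837761  0.04675615 -3.15645832] [-0.02224844  0.17124125 -0.00167563] 0.05612997157938553 [ 0.51628706  0.08875901 -0.00146803]
ref [82, 79, 83, 86, 88, 87, 86, 86, 79, 80, 87, 54, 17, 24, 24, 30, 31, 31]
now [76, 77, 79, 81, 80, 79, 81, 83, 81, 80, 80, 65, 23, 28, 28, 34, 36, 37]
shift 0 -1 0.981
shift 0 -1 0.908
shift 0 -1 0.911
```

Call:
{"name": "apply_moves", "arguments": {
  "rows": [
    [[0, 0, 0.008], [0, 0, 0]],
    [[0, 0, 0.016], [0, 0, 0]],
    [[0, 0, 0.024], [0, 0, 0]],
    [[0, 0, 0.032], [0, 0, 0]],
    [[0, 0, 0.032], [0, 0, 0]],
    [[0, 0, 0.032], [0, 0, 0]]
  ]
}}

```text
clock: 26.85
tcp_pos: [0.5163, 0.0888, -0.0095]
orientation: [0.063, -3.141, 0.0]
contact_force: [-0.4, -0.1, -3.3]
grip_width: 0.0559
gripper_force: 117.1
```

Call:
{"name": "apply_moves", "arguments": {
  "rows": [
    [[0, 0, 0.006], [0, 0, 0]],
    [[0, 0, 0.006], [0, 0, 0]],
    [[0, 0, 0.006], [0, 0, 0]]
  ]
}}

```text
clock: 27.22
tcp_pos: [0.5164, 0.0888, -0.0099]
orientation: [-0.063, 3.141, 0.001]
contact_force: [-2.9, -1.1, 11.2]
grip_width: 0.0559
gripper_force: 124.6
```

Call:
{"name": "apply_moves", "arguments": {
  "rows": [
    [[0, 0, 0.006], [0, 0, 0]],
    [[0, 0, 0.006], [0, 0, 0]],
    [[0, 0, 0.006], [0, 0, 0]]
  ]
}}

```text
clock: 27.6
tcp_pos: [0.5164, 0.0888, -0.01]
orientation: [-0.062, 3.141, 0.001]
contact_force: [-9.1, -0.7, 30.6]
grip_width: 0.056
gripper_force: 134.5
```

The tips have reached the tray floor. I'll unload the force, ease the grip and open.

Call:
{"name": "apply_moves", "arguments": {
  "rows": [
    [[0, 0, -0.01], [0, 0, 0]],
    [[0, 0, -0.01], [0, 0, 0]],
    [[0, 0, -0.01], [0, 0, 0]]
  ],
  "newtons": 20
}}

```text
clock: 27.98
tcp_pos: [0.5166, 0.0889, -0.0098]
orientation: [-0.063, 3.141, 0.0]
contact_force: [-0.4, -0.4, 4.8]
grip_width: 0.0561
gripper_force: 120.9
```

```bash
python3 tilt.py
```

```text
[-0.42892207 -0.36722762  4.76426376] [-0.03082925  0.40325068  0.03251322] 0.05607650591536331 [ 0.51656441  0.08885028 -0.00982255]
ref [82, 79, 83, 86, 88, 87, 86, 86, 79, 80, 87, 54, 17, 24, 24, 30, 31, 31]
now [78, 77, 77, 77, 77, 76, 78, 80, 80, 80, 82, 69, 25, 29, 29, 33, 39, 35]
shift 0 -1 0.978
shift 0 -1 0.918
shift 0 -1 0.908
```

Call:
{"name": "apply_moves", "arguments": {
  "rows": [
    [[0, 0, 0], [0, 0, 0]],
    [[0, 0, 0], [0, 0, 0]],
    [[0, 0, 0], [0, 0, 0]]
  ],
  "jaw": -1,
  "newtons": 20
}}

```text
clock: 28.4
tcp_pos: [0.5165, 0.0889, -0.0098]
orientation: [-0.063, 3.141, 0.0]
contact_force: [-1.5, 0.2, 4.9]
grip_width: 0.056
gripper_force: 121.2
```

Call:
{"name": "apply_moves", "arguments": {
  "rows": [
    [[0, 0, 0], [0, 0, 0]],
    [[0, 0, 0], [0, 0, 0]],
    [[0, 0, 0], [0, 0, 0]],
    [[0, 0, 0], [0, 0, 0]]
  ],
  "jaw": 0.8
}}

```text
clock: 28.9
tcp_pos: [0.5163, 0.0888, -0.0101]
orientation: [0.063, -3.141, 0.0]
contact_force: [0.2, -0.4, -0.6]
grip_width: 0.077
gripper_force: 0.0
```

```bash
python3 tilt.py
```

```text
[ 0.15573958 -0.36723972 -0.6257794 ] [-0.03274543  0.0004901  -0.03341008] 0.07695545039813907 [ 0.51626618  0.08875119 -0.01005106]
ref [82, 79, 83, 86, 88, 87, 86, 86, 79, 80, 87, 54, 17, 24, 24, 30, 31, 31]
now [77, 77, 77, 76, 76, 78, 67, 21, 28, 27, 35, 39, 38, 38, 38, 37, 40, 38]
shift 0 -6 0.96
shift 1 -7 0.862
shift -1 -7 0.839
```

Call:
{"name": "apply_moves", "arguments": {
  "rows": [
    [[0, 0, -0.02], [0, 0, 0]],
    [[0, 0, -0.06], [0, 0, 0]],
    [[0, 0, -0.15], [0, 0, 0]],
    [[0, 0, -0.3], [0, 0, 0]],
    [[0, 0, -0.5], [0, 0, 0]],
    [[0, 0, -0.7], [0, 0, 0]],
    [[0, 0, -0.85], [0, 0, 0]],
    [[0.25, 0, -0.85], [0, 0, 0]],
    [[0.25, 0, -0.85], [0, 0, 0]]
  ]
}}

```text
clock: 30.08
tcp_pos: [0.4486, 0.0852, 0.2022]
orientation: [0.064, -3.137, -0.0]
contact_force: [1.4, 0.2, -1.0]
grip_width: 0.0771
gripper_force: 0.0
```

Run:
```python
from h import *
import pickle
o=telemetry.get_obs(); print(o["tcp_pos"],o["contact_force"],o["clock"])
w=grab_frame("wrist"); t0=pickle.load(open("top.pkl","rb"))["frame"]; t=grab_frame("top"); 
im=w["frame"]; hsv=cv2.cvtColor(im,cv2.COLOR_RGB2HSV)
m=((hsv[...,2]<110)&(hsv[...,1]<90)).astype(np.uint8)*255; m[235:]=0
m=cv2.morphologyEx(m,cv2.MORPH_OPEN,np.ones((5,5)))
for c in cv2.findContours(m,0,1)[0]:
    if cv2.contourArea(c)>800:
        P=onz(w,c.reshape(-1,2),.011)[:,:2]*1000; print("dark",cv2.boundingRect(c),P.min(0).round(),P.max(0).round())
# expected slate corners & dome tops in wrist
print(proj(w,[[.4945,.06,.011],[.4945,.12,.011],[.655,.06,.011],[.655,.12,.011],[.575,.091,.05],[.628,.093,.05]]).round())
d=cv2.absdiff(t0,t["frame"]).mean(2)
print("diff cup",d[160:222,175:230].mean(),"slices",d[172:246,357:386].mean(),"cones",d[168:244,421:452].mean())
# white top pips of the domes
v=((hsv[...,2]>150)&(hsv[...,1]<110)).astype(np.uint8)
n,_,st,ce=cv2.connectedComponentsWithStats(v)
for s,c in zip(st[1:],ce[1:]):
    if 15<s[4]<1500: print("pip",c.round(1),s[4],(onz(w,[c],.051)[0]*1000).round())
cv2.imwrite("pics/end.png",im[...,::-1])
```

```text
[0.44861116 0.08520846 0.20223122] [ 1.39216307  0.17796092 -1.01260178] 30.075
dark (294, 208, 54, 27) [493.  60.] [527. 119.]
dark (62, 190, 73, 45) [ 483. -203.] [ 536. -124.]
[[294. 207.]
 [349. 209.]
 [292. 327.]
 [340. 328.]
 [319. 291.]
 [319. 331.]]
diff cup 2.064516129032258 slices 2.026716371543958 cones 1.611771363893605
pip [184.3 189.1] 96 [466. -44.  51.]
pip [321.6 289. ] 47 [571.  93.  51.]
pip [319.4 328.6] 41 [623.  93.  51.]
```

The slate lies at x 0.494–0.654, y 0.060–0.119. Both dome pips are where upright cakes should put them, and the cup and the other slates show no change.

```bash
python3 -c "
from bench import job
print(job.hand_in())"
```

```text
the job is handed in; nothing more can be done
None
```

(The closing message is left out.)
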